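# Rock the tight orange bung out of the mould's port

### The arm

A 6-joint arm with a two-finger parallel gripper is mounted at the origin on the work surface. World frame = base frame: x ahead of the robot, y to its left, z up, the work surface at z = 0. Lengths are in m, angles in rad, forces in N, time in s.
With the tool pointing down it reaches from about 0.35 to 0.8 m from the base axis. Payload 7.3 kg.
Tool frame: the origin (TCP) lies between the finger pads; the fingertips stand 25 mm ahead of it and the grasp point (between the pads) lies 6 mm ahead of it (r.tip_extent is the distance from the TCP to the fingertips, in m); z points along the fingers, y is the line along which they close (so a half turn about z gives the same grasp; the last joint's range is limited). The gripper opens to 85 mm and grips with 20 to 120 N. Pads are 22 mm wide; open, the fingers measure 114 mm over their backs; the gripper's body (76 mm by 85 mm) begins 54 mm behind the grasp point. The pads swing forward as they close: fully open they stand 13 mm farther back than shut.
Start: joints at [-1.407, 0.342, 1.524, -0, 1.275, -0.146], TCP at [0.16, -0.5, 0.223] pointing down, gripper open.
Joint ranges: [-2.53, 2.53], [-0.77, 2.02], [0.04, 2.7], [-1, 4.14], [0.28, 2.66], [-3.11, 3.11]. Speed limits (rad/s): [2.57, 2.57, 3.14, 3.14, 3.14, 3.14].

### API

Orientations are given as a unit quaternion [x, y, z, w].
In Python, from workcell import r, command_gripper, optics gives the robot as it stands. The module is installed in compiled form; this text tells all that it offers. Calls block until the motion is done:
- r.reach(position, orientation): joint-space move of the TCP to a pose.
- r.move_straight(position, orientation=None, speed=0.15, max_force=None): straight line of the TCP; orientation=None keeps the orientation; speed is the mean speed in m/s. With max_force (N) it stops when the force on the tool has changed by that much, and returns True; else False.
- r.movej(angles): joint-space move.
- command_gripper(opening, force=None): finger opening in m; force is the grip in N (None keeps the last); returns when the fingers have stopped.
- r.hold(seconds).
- r.solve_ik(position, orientation): joint angles nearest the present ones, or None.
- r.read_state(): the state.
- optics.get_image(name): name is "side" or "top" or "wrist"; returns (picture, depth): 420x560x3 uint8, red, green, blue; 420x560 float32, m along the optical axis (not along the pixel's ray), 0 where there is no reading.
- optics.camera_model(name): a dict with "K" (3x3 intrinsics, pixels), "k1" (the pictures are not rectified: a ray, as slopes to the right and down, at radius r is drawn at 1 + k1 r^2 times it, then the intrinsics apply), "R" (3x3) and "t" (3): a world point X has camera coordinates R X + t; the wrist camera has in their place "tool_from_camera" (4x4, takes a point from camera to tool coordinates, whose origin is the TCP and whose axes are the flange's). Camera axes: x right, y down, z forward; pixel columns grow to the right and rows downward; lengths in m; the calibration is good to about 2 mm. A picture is of the moment at which its call begins: read the wrist's pose just before it. camera_model takes no time and is no camera call.
A pose or a line that the arm cannot do raises r.PlanningError and nothing moves.
- r.finish_job(): hands the job in; it is judged then, once.
The state is a dict: "time_s": time; "joint_positions": joint angles; "dq": joint speeds; "tau": joint torques, N m; "eef_pos": TCP position; "eef_rot": TCP orientation; "contact_force": force on the tool from outside, world axes, zero at the start; "torque": the same for the moment, N m; "grip_width": finger opening in m; "grip_force": force on a finger pad.
Only numpy, scipy, OpenCV 4.12 (cv2) and the standard library are available. Lean on these libraries where they do the work, as an engineer would, in place of code of your own. Each camera call takes 0.05 s, during which the arm holds its last target. There are 200 camera calls.

### The job

Free the orange bung from the mould on the bench: grip its flat tab firmly and, while it is still in its port, rock it about ten degrees towards one flat side of the tab and then the other, twice over, then draw it straight up out of the port. Put it in the steel tray and leave the blue bung plugged in.

Things in the scene. Friction and masses are not known exactly. Their poses are not given: they have to be found in the camera images.
- mould: (mm) cream plaster mould, fixed: block 140 (x) x 240 (y) x 90 on a 180 x 280 base. Origin: underside centre, z up. Two ports on top at x 0, y -55 and +55: springy black grommets, each in a steel ring 66 across, top at 95, opening 44. Orange bung in either one, blue in the other. Grommet friction takes 15-25 N to draw the stem straight, far less while rocking; free when its foot is 90 above the bench.
- orange_bung: (mm) orange, 47 g: round stem 28 across, 34 long; above it a flat tab 14 thick (x) x 30 wide (y) x 42 high. Origin: middle of the tab, 58 above the foot, 18 below the top; z up the stem. Flat sides face +x and -x, within 10 deg of the mould's x axis. Plugged in: foot on a stop, 22 of stem in the grommet, origin 126 above the bench. Can lean 12 deg each way about its foot, with 3-9 N at the tab.
- blue_bung: the same bung in blue, plugged in the other port, 110 mm from the orange one; to be left alone.
- tray: open steel tray fixed to the bench, 160 (its x) x 200 (its y) x 30 mm high outside, walls and floor 5 mm thick, empty. Origin: centre of the underside; z up.

How it is judged:
On the way, in this order (a step that is already met when the one before it is completed fails the run):
1. the orange bung, still in its port, is rocked towards the mould's +x side (z of orange_bung in the frame of mould below 0.142 m and angle between orange_bung's own z axis and vertical above 0.07 rad and x of orange_bung in the frame of mould above 0.005 m), for 0.05 s.
2. still in its port, it is rocked over to the other (-x) side (z of orange_bung in the frame of mould below 0.142 m and angle between orange_bung's own z axis and vertical above 0.07 rad and x of orange_bung in the frame of mould below -0.005 m), for 0.05 s.
3. it is drawn straight up clear of the port (within 20 mm, leaning under 20 degrees) (z of orange_bung in the frame of mould above 0.15 m and x of orange_bung in the frame of mould between -0.02 and 0.02 m and angle between orange_bung's own z axis and vertical below 0.35 rad), for 0.05 s.
At the end, for the whole second after the job is handed in: The orange bung lies or stands at rest in the tray (the middle of its tab inside the walls, under 85 mm high, the tray bearing it), and the blue bung is still plugged in, within 10 mm of where it was (x of orange_bung in the frame of tray between -0.075 and 0.075 m and y of orange_bung in the frame of tray between -0.095 and 0.095 m and z of orange_bung in the frame of tray below 0.085 m and linear speed of orange_bung below 0.03 m/s and contact force between orange_bung and tray above 0.05 N and distance of blue_bung from where it was at the start of the episode below 0.01 m); the robot touches nothing.
It fails at once if the blue bung is pulled or pushed out of place (more than 10 mm) (distance of blue_bung from where it was at the start of the episode above 0.01 m).
It also fails if it takes over 48 s, if anything falls off the work surface, if the arm or the gripper's body presses on something with over 40 N, if the wrist force passes 120 N, or if a joint passes its speed limit or range.

## Working session

There is one attempt and no reset: what is moved stays moved. The work goes in short steps, each a Python script; the robot and the scene stay as the last script left them, time stands still between calls to the robot, and variables do not carry over. Pictures are saved under pics/ and viewed, at most 10 in all, crops included, and the job is handed in when it is done.

```bash
mkdir -p pics; cat > h.py <<'E'
import numpy as np, cv2
from workcell import r, command_gripper, optics
from scipy.spatial.transform import Rotation as R
def cloud(name):
    s=r.read_state(); im,d=optics.get_image(name); m=optics.camera_model(name)
    h,w=d.shape; K=np.array(m["K"],float); k1=m["k1"]
    v,u=np.mgrid[:h,:w].astype(float)
    xd=np.stack([(u-K[0,2])/K[0,0],(v-K[1,2])/K[1,1]],-1); x=xd.copy()
    for _ in range(15): x=xd/(1+k1*(x**2).sum(-1,keepdims=True))
    P=np.concatenate([x,np.ones((h,w,1))],-1)*d[...,None]
    if name=="wrist":
        T=np.array(m["tool_from_camera"]); P=P@T[:3,:3].T+T[:3,3]
        P=P@R.from_quat(s["eef_rot"]).as_matrix().T+np.array(s["eef_pos"])
    else: P=(P-np.array(m["t"]))@np.array(m["R"])
    return im,d,P
def save(n,im): cv2.imwrite("pics/"+n,im[...,::-1])
def mask(im,d,which):
    hsv=cv2.cvtColor(im,cv2.COLOR_RGB2HSV); H,S,V=hsv[...,0],hsv[...,1],hsv[...,2]
    lo,hi=(5,20) if which=="o" else (98,125)
    return (H>=lo)&(H<=hi)&(S>140)&(V>60)&(d>0)
E
python3 - <<'E'
from h import *
ims=[]
for n in("top","side"):
    im,d,P=cloud(n); ims.append(im); np.savez(n,im=im,d=d,P=P)
    for c in "ob":
        m=mask(im,d,c); q=P[m]; v,u=np.nonzero(m)
        print(n,c,m.sum(),np.median(u),np.median(v),np.percentile(q,[2,50,98],axis=0).round(3).tolist())
save("top.png",ims[0]);save("side.png",ims[1])
print(r.read_state())
E
```

```text
top o 10298 253.5 25.0 [[0.498, -0.995, -0.625], [1.227, 0.054, -0.379], [1.231, 0.956, 0.067]]
top b 117 224.0 229.0 [[0.504, 0.08, 0.097], [0.513, 0.094, 0.145], [0.521, 0.108, 0.148]]
side o 32325 92.0 88.0 [[0.493, -1.327, -0.271], [1.225, -0.68, 0.042], [1.23, 0.206, 0.303]]
side b 116 294.0 230.0 [[0.503, 0.086, 0.099], [0.512, 0.098, 0.144], [0.52, 0.11, 0.145]]
{'time_s': 0.1, 'joint_positions': array([-1.40698119e+00,  3.42635867e-01,  1.52487582e+00, -1.44069141e-05,
        1.27539408e+00, -1.45993346e-01]), 'dq': array([ 0.00080945, -0.00197059, -0.00305653,  0.00059106,  0.00070281,
       -0.00086623]), 'tau': array([ 2.33542414e-03, -4.34447873e+01, -2.46492219e+01, -1.46658981e-04,
        4.65650606e-03,  3.62299750e-05]), 'eef_pos': array([ 0.16002318, -0.49965389,  0.22192032]), 'eef_rot': array([ 9.88025772e-01,  1.54287531e-01, -1.27402138e-05, -6.56468676e-04]), 'contact_force': array([-0.80925838,  0.02177246,  0.61602794]), 'torque': array([-0.00397552,  0.05042283,  0.01657198]), 'grip_force': 0.0, 'grip_width': 0.08531276306185956}
```

View pics/top.png

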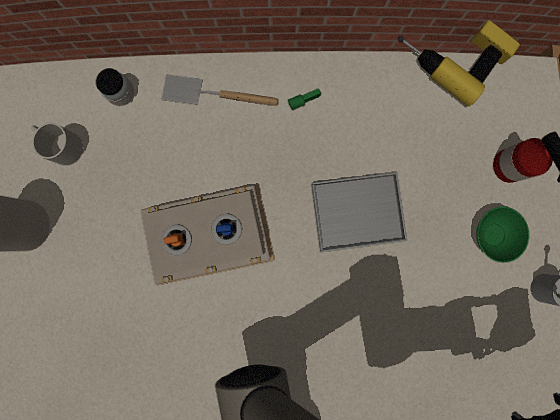

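View pics/side.png

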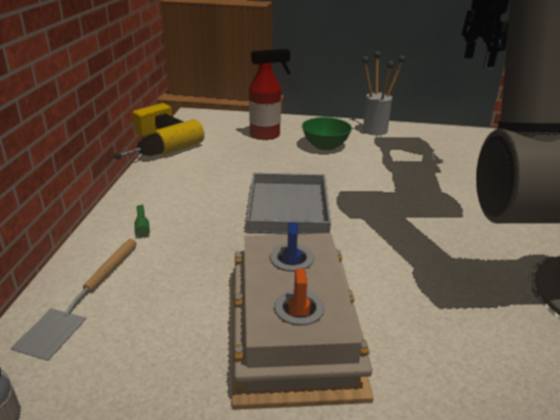

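Top view: the orange tab is at about (175,239), the blue at (226,229), the mould spans x 142–272 and the tray centre is near (360,211). The side view agrees: orange port nearest that camera, blue next, then the tray. Next I'll measure these.

```bash
python3 - <<'E'
from h import *
for n in("top","side"):
    f=np.load(n+".npz"); im,d,P=f["im"],f["d"],f["P"]
    for c in "ob":
        x,y,z=np.moveaxis(P,-1,0)
        m=mask(im,d,c)&(x>.35)&(x<.65)&(y>-.1)&(y<.35)&(z>.11)&(z<.17)
        q=P[m]; print(n,c,m.sum(),np.median(q,0).round(4),np.ptp(q,axis=0).round(3),"zmax",q[:,2].max().round(4))
f=np.load("top.npz"); P=f["P"];d=f["d"];x,y,z=np.moveaxis(P,-1,0)
m=(d>0)&(x>.3)&(x<.75)&(y>-.02)&(y<.4)&(abs(z-.09)<.008)
print("mould",cv2.minAreaRect(P[m][:,:2].astype(np.float32)))
m=(d>0)&(x>.35)&(x<.75)&(y<-.05)&(y>-.4)&(z>.018)&(z<.04)
n,l,st,_=cv2.connectedComponentsWithStats(m.astype(np.uint8),connectivity=8)
for i in range(1,n):
    if st[i,4]>40: print("tray",st[i,4],cv2.minAreaRect(P[l==i][:,:2].astype(np.float32)))
E
```

```text
top o 107 [0.492  0.2007 0.1442] [0.015 0.029 0.038] zmax 0.1493
top b 93 [0.515  0.0943 0.1452] [0.013 0.029 0.033] zmax 0.1485
side o 391 [0.4918 0.2165 0.1376] [0.016 0.031 0.036] zmax 0.1459
side b 87 [0.5138 0.0988 0.1441] [0.013 0.026 0.036] zmax 0.1459
mould ((0.5041531920433044, 0.1489957571029663), (0.14091740548610687, 0.24252499639987946), 11.416356086730957)
tray 817 ((0.5519708395004272, -0.20280417799949646), (0.1615598201751709, 0.19914914667606354), 6.3625078201293945)
```

```bash
cat >> h.py <<'E'
def quat(a,flip=False,tilt=0.):
    """tool down, fingers closing along heading a (rad); tilt>0 leans the tool top towards heading a"""
    y=np.array([np.cos(a),np.sin(a),0]); ax=np.array([-np.sin(a),np.cos(a),0])
    if flip: yy=-y
    else: yy=y
    z=np.array([0,0,-1.]); M=np.c_[np.cross(yy,z),yy,z]
    return (R.from_rotvec(ax*tilt)*R.from_matrix(M)).as_quat()
E
python3 - <<'E'
from h import *
a=np.radians(11.4)
p=[.493,.203,.30]
best=[]
for fl in(0,1):
    q=r.solve_ik(p,quat(a,fl)); print(fl,q); best.append(9 if q is None else abs(q[5]))
fl=int(np.argmin(best)); print(fl)
r.reach(p,quat(a,fl)); r.hold(.2)
im,d,P=cloud("wrist"); save("w1.png",im); np.savez("w1",im=im,d=d,P=P)
for c in "ob":
    m=mask(im,d,c)&(P[...,2]>.11)&(P[...,2]<.17)
    q=P[m]
    if len(q)<20: print(c,len(q));continue
    t=q[q[:,2]>np.percentile(q[:,2],95)-.006]
    print(c,len(q),t.mean(0).round(4),"z",np.percentile(q[:,2],[2,50,98]).round(4),cv2.minAreaRect(t[:,:2].astype(np.float32)))
s=r.read_state();print(s["time_s"],s["eef_pos"],s["joint_positions"],s["contact_force"])
E
```

```text
0 [ 2.46815074e-01  3.09690923e-01  1.35723239e+00 -4.44089210e-16
  1.47466934e+00  4.78475397e-02]
1 [ 2.46815074e-01  3.09690923e-01  1.35723239e+00 -4.44089210e-16
  1.47466934e+00 -3.09374511e+00]
0
o 566 [0.4932 0.2045 0.1461] z [0.1141 0.146  0.1478] ((0.4935242831707001, 0.2035169154405594), (0.013498786836862564, 0.029393386095762253), 11.244251251220703)
b 481 [0.5148 0.0977 0.1462] z [0.1125 0.1459 0.1477] ((0.5155027508735657, 0.09606800973415375), (0.013137107715010643, 0.02960655279457569), 8.062446594238281)
3.1083 [0.49315986 0.20262644 0.29995406] [ 2.46085028e-01  3.09757033e-01  1.35726200e+00 -5.00306168e-05
  1.47462274e+00  4.78374813e-02] [ 0.34953204 -0.17524465 -0.13537817]
```

View pics/w1.png

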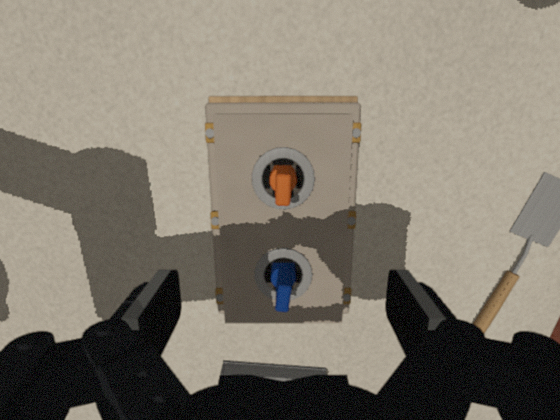

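The wrist view shows the orange tab at about (283,188), clear of the fingers' line of descent, with a heading of about 11°. Now descend, grip and rock.

```bash
cat >> h.py <<'E'
A=np.radians(11.2); C=np.array([.4935,.2036]); ZT=.136; FOOT=np.array([*C,.068])
def lean(deg,**k):
    t=np.radians(deg); u=np.array([np.cos(A),np.sin(A),0])
    L=ZT-.068
    return r.move_straight(FOOT+L*(np.sin(t)*u+np.array([0,0,np.cos(t)])),quat(A,0,t),**k)
def st(n):
    s=r.read_state(); print(n,round(s["time_s"],2),"p",s["eef_pos"].round(4),"F",s["contact_force"].round(1),"M",s["torque"].round(2),"g",round(s["grip_width"],4),round(s["grip_force"],1),
     "tilt",np.degrees(np.arccos(-R.from_quat(s["eef_rot"]).as_matrix()[2,2])).round(2))
E
python3 - <<'E'
from h import *
st(0)
r.move_straight([*C,.18],quat(A),speed=.12)
print(r.move_straight([*C,ZT],quat(A),speed=.06,max_force=12)); st("down")
command_gripper(.05); command_gripper(0.005,force=80); r.hold(.2); st("grip")
lean(5,speed=.02); st(5); lean(10,speed=.02); r.hold(.15); st(10)
im,d,P=cloud("wrist"); save("w2.png",im)
im,d,P=cloud("side"); save("s2.png",im[180:360,180:420].repeat(2,0).repeat(2,1))
E
```

```text
0 3.11 p [0.4932 0.2026 0.3   ] F [ 0.3 -0.2 -0.1] M [0.03 0.02 0.03] g 0.0854 0.0 tilt 0.0
False
down 5.14 p [0.4938 0.2037 0.1363] F [ 0.5 -0.8  0.3] M [ 0.03 -0.04 -0.02] g 0.0854 0.0 tilt 0.03
grip 6.31 p [0.4936 0.2036 0.1363] F [-1.6 -0.1  5.4] M [-0.05  0.32 -0.08] g 0.0075 79.0 tilt 0.02
5 6.76 p [0.4987 0.2046 0.136 ] F [-4.5 -1.5  8.2] M [-0.24  0.84 -0.04] g 0.0077 80.9 tilt 5.11
10 7.36 p [0.5044 0.2058 0.1355] F [-3.8 -1.3  8.2] M [-0.24  0.85 -0.02] g 0.0078 80.5 tilt 10.09
```

View pics/s2.png

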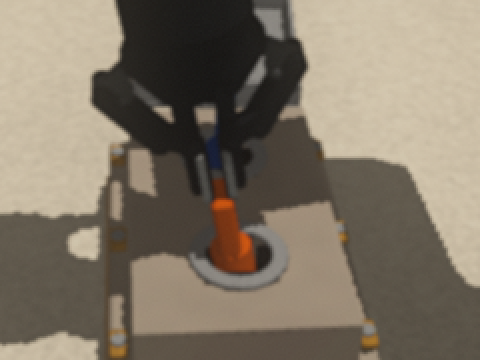

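The side crop shows the orange tab leaning towards +x (left in the image) between the fingers at about (222,200). The 7.5 mm grip width is odd for a 14 mm tab, so I'll check the wrist picture.

```bash
python3 - <<'E'
from h import *
im=cv2.imread("pics/w2.png"); cv2.imwrite("pics/w2c.png",cv2.resize(im[150:420,140:420],None,fx=2,fy=2))
im,d,P=cloud("side")
m=mask(im,d,"o")&(P[...,2]>.09)&(P[...,2]<.17)&(abs(P[...,0]-.5)<.05)&(abs(P[...,1]-.2)<.05)
q=P[m]
for z in np.arange(.095,.15,.006):
    w=q[abs(q[:,2]-z)<.003]
    if len(w)>3: print(z.round(3),len(w),w.mean(0).round(4),w.min(0).round(3),w.max(0).round(3))
E
```

```text
0.095 89 [0.4972 0.2132 0.0953] [0.483 0.179 0.092] [0.51  0.22  0.098]
0.101 106 [0.4943 0.2091 0.1006] [0.485 0.193 0.098] [0.511 0.22  0.104]
0.107 40 [0.4971 0.2183 0.1068] [0.491 0.201 0.104] [0.504 0.221 0.11 ]
0.113 45 [0.4982 0.2176 0.1129] [0.492 0.194 0.11 ] [0.506 0.222 0.116]
0.119 44 [0.499  0.2188 0.1191] [0.493 0.206 0.116] [0.506 0.222 0.122]
0.125 41 [0.4995 0.2185 0.1252] [0.494 0.197 0.122] [0.506 0.222 0.128]
0.131 43 [0.501  0.2186 0.131 ] [0.495 0.202 0.128] [0.507 0.221 0.134]
0.137 41 [0.5022 0.2194 0.1372] [0.496 0.206 0.134] [0.511 0.222 0.14 ]
0.143 118 [0.505  0.2111 0.1431] [0.497 0.193 0.14 ] [0.512 0.222 0.146]
0.149 4 [0.5001 0.2164 0.148 ] [0.498 0.216 0.146] [0.501 0.217 0.151]
```

View pics/w2c.png

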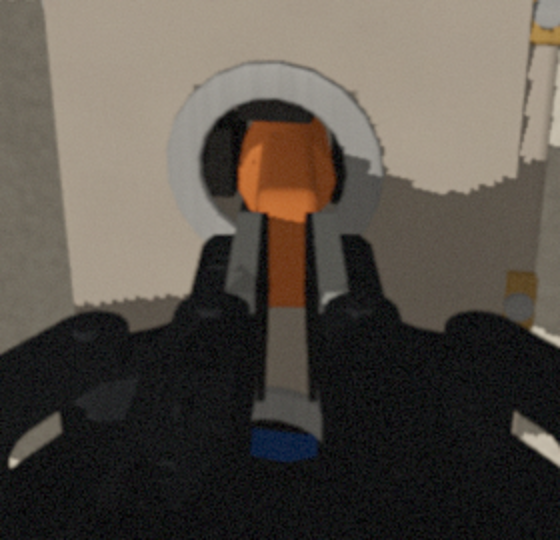

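The wrist crop shows the tab (about (288,260)) held squarely between the pads, and the measured lean is about 10°, with roughly +9 mm shift at the tab. The grip is good, so finish rocking and draw.

```bash
python3 - <<'E'
from h import *
def go(*a):
    for x in a: lean(x,speed=.025)
    r.hold(.15); st(a[-1])
go(5,0,-5,-10); go(-5,0,5,10); go(5,0,-5,-10); go(-5,0)
r.move_straight([*C,ZT+.045],quat(A),speed=.04); r.hold(.2); st("up")
im,d,P=cloud("side"); save("s3.png",im[120:360,180:440].repeat(2,0).repeat(2,1))
m=mask(im,d,"o")&(P[...,2]>.09)&(P[...,2]<.25)&(abs(P[...,0]-.5)<.05)&(abs(P[...,1]-.2)<.05)
print(P[m].min(0),P[m].max(0))
E
```

```text
-10 9.19 p [0.4824 0.2013 0.1346] F [-0.  -0.8 -0.8] M [0.01 0.01 0.01] g 0.0053 0.0 tilt 9.91
10 10.88 p [0.504  0.2058 0.1359] F [-3.5 -0.6  8. ] M [-0.2   0.75 -0.05] g 0.005 3.7 tilt 10.05
-10 12.56 p [0.4829 0.2014 0.1352] F [ 0.1 -0.3  0.5] M [-0.04  0.02 -0.  ] g 0.0048 0.0 tilt 10.0
0 13.47 p [0.4927 0.2035 0.1359] F [-0.4 -0.4  0.2] M [ 0.02  0.   -0.02] g 0.0049 0.0 tilt 0.0
up 14.95 p [0.4934 0.2036 0.1808] F [ 0.2  0.4 -0.3] M [ 0.02  0.05 -0.03] g 0.0048 0.0 tilt 0.02
[0.48179215 0.17471578 0.09005168] [0.52626561 0.22537247 0.14580259]
```

View pics/s3.png

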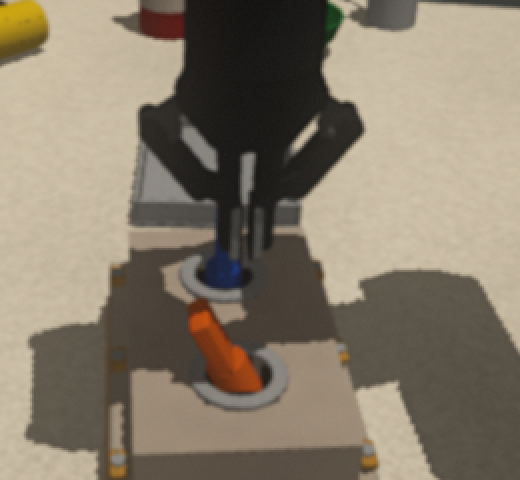

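The side view shows the grip was lost: the orange bung is still in its port, leaning to +x (tab top about (198,305) in the crop), and the fingers are empty. Step 1 was probably met, and 33 s remain. I'll measure the bung's pose and the real fingertip height before regripping.

```bash
python3 - <<'E'
from h import *
im,d,P=cloud("side"); x,y,z=np.moveaxis(P,-1,0)
near=(abs(x-.495)<.06)&(abs(y-.2)<.06)&(d>0)
m=near&(z>.15)&(z<.24)
q=P[m]; u=np.array([np.cos(A),np.sin(A)])
print("finger zmin",np.sort(q[:,2])[:20].round(4)[::5])
for zz in np.arange(.15,.22,.006):
    w=q[abs(q[:,2]-zz)<.003]
    if len(w): s=(w[:,:2]-C)@u; print(zz.round(3),len(w),np.sort(s)[[0,-1]].round(4),"inner",s[s<0].max(initial=-1).round(4),s[s>0].min(initial=1).round(4),w[:,1].max().round(4))
m=near&mask(im,d,"o")&(z>.085)&(z<.16); q=P[m]
print("bung")
for zz in np.arange(.09,.15,.006):
    w=q[abs(q[:,2]-zz)<.003]
    if len(w): s=(w[:,:2]-C)@u; t=(w[:,:2]-C)@[-u[1],u[0]]; print(zz.round(3),len(w),"s",np.percentile(s,[3,50,97]).round(4),"t",np.percentile(t,[3,50,97]).round(4))
im,d,P=cloud("wrist"); save("w3.png",im)
E
```

```text
finger zmin [0.1884 0.1904 0.1912 0.1914]
0.186 2 [-0.0023  0.0092] inner -0.0023 0.0092 0.2116
0.192 49 [-0.0144  0.0131] inner -0.0021 0.0028 0.2166
0.198 107 [-0.0153  0.0164] inner -0.0023 0.0028 0.2174
0.204 105 [-0.0153  0.0163] inner -0.0021 0.003 0.2169
0.21 122 [-0.016   0.0163] inner -0.0022 0.0033 0.2173
0.216 113 [-0.0158  0.0164] inner -0.0021 0.0034 0.2171
bung
0.09 90 s [-0.012  -0.0037  0.0128] t [-0.0283  0.0101  0.0139]
0.096 90 s [-0.0097  0.0017  0.0195] t [-0.0024  0.0103  0.0138]
0.102 80 s [-0.0066  0.0031  0.0171] t [-0.0004  0.0111  0.0143]
0.108 102 s [-0.0039  0.0024  0.0163] t [-0.0087  0.0068  0.0152]
0.114 65 s [0.0054 0.0099 0.0201] t [-0.0094  0.0139  0.0156]
0.12 60 s [0.0085 0.0127 0.0218] t [-0.0095  0.0141  0.0156]
0.126 67 s [0.0111 0.0166 0.0254] t [-0.0066  0.0137  0.0153]
0.132 54 s [0.014  0.0192 0.028 ] t [-0.0058  0.0136  0.0152]
0.138 88 s [0.0165 0.0243 0.0325] t [-0.0083  0.0118  0.0155]
0.144 131 s [0.0202 0.0252 0.0309] t [-0.0103  0.0038  0.015 ]
```

View pics/w3.png

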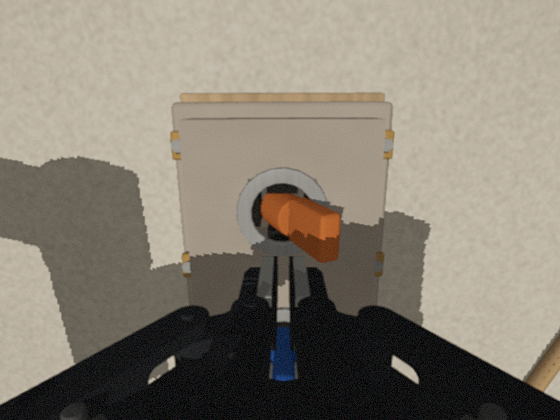

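The wrist view shows the tab leaning right (+x), with its top near (318,240), and empty fingers with tips near (283,258). By the side depth the tips are about 34 mm higher than documented, so only the tab's top edge was pinched. I'll check this with the wrist depth too.

```bash
python3 - <<'E'
from h import *
print("tip_extent",r.tip_extent)
s=r.read_state(); print(s["eef_pos"],s["joint_positions"].round(3))
im,d,P=cloud("wrist")
Q=(P-s["eef_pos"])@R.from_quat(s["eef_rot"]).as_matrix()
m=(d>0)&(abs(Q[...,0])<.03)&(abs(Q[...,1])<.04)&(Q[...,2]>-.08)&(Q[...,2]<.04)
q=Q[m]; 
v,u=np.nonzero(m); print(len(q),"tool z",np.percentile(q[:,2],[1,50,90,99,100]).round(4),v.min(),u[v.argmin()])
for row in range(252,300,6): print(row,[(Q[row,c].round(3).tolist()) for c in(262,300)])
E
python3 - <<'E'
import numpy as np
from scipy.spatial.transform import Rotation as R
E
```

```text
tip_extent 0.025
[0.49346834 0.20359306 0.18094901] [0.248 0.395 1.565 0.    1.182 0.052]
21309 tool z [-0.0798 -0.0651 -0.0281  0.0377  0.0399] 212 320
252 [[-0.032, -0.015, 0.09], [-0.033, 0.014, 0.091]]
258 [[0.011, -0.008, -0.016], [0.011, 0.008, -0.016]]
264 [[0.011, -0.008, -0.022], [0.011, 0.008, -0.022]]
270 [[0.011, -0.007, -0.027], [0.011, 0.008, -0.028]]
276 [[0.011, -0.007, -0.033], [0.011, 0.007, -0.032]]
282 [[0.011, -0.007, -0.038], [0.01, 0.007, -0.037]]
288 [[0.011, -0.006, -0.042], [0.01, 0.007, -0.041]]
294 [[0.01, -0.006, -0.045], [0.011, 0.007, -0.046]]
```

Both cameras agree that the tips sit about 10 mm *behind* the nominal TCP (TCP z + 0.010), not 25 mm ahead. I'll correct for that and regrip along the leaning axis (about 25°).

```bash
cat >> h.py <<'E'
U=np.array([np.cos(A),np.sin(A),0]); LT=.037   # TCP distance above foot; real tips are 10 mm further up
def pose(deg,s=0.,fz=.073,L=LT):
    t=np.radians(deg); return np.array([*C,0])+s*U+[0,0,fz]+L*(np.sin(t)*U+[0,0,np.cos(t)]), quat(A,0,t)
E
python3 - <<'E'
from h import *
for a in [(25,-.0053,.076,.107),(25,-.0053,.076),(10,),(0,),(-10,)]:
    print(r.solve_ik(*pose(*a)))
command_gripper(.055)
r.move_straight(*pose(25,-.0053,.076,.107),speed=.1)
print(r.move_straight(*pose(25,-.0053,.076),speed=.06,max_force=12)); st("at")
command_gripper(.005,force=100); r.hold(.1); st("grip")
im,d,P=cloud("side"); save("s4.png",im[120:360,180:440].repeat(2,0).repeat(2,1))
E
```

```text
[0.23462536 0.7458578  1.04885421 0.01692058 1.78288999 0.03904604]
[0.23634371 0.74628634 1.23137312 0.01727446 1.59994132 0.03754506]
[0.24217093 0.57943013 1.4812254  0.00852634 1.25529437 0.04333994]
[ 2.47685112e-01  4.74542328e-01  1.65568239e+00 -4.44089210e-16
  1.01136794e+00  5.22082353e-02]
[ 0.25466717  0.38643967  1.82774812 -0.01501859  0.7532277   0.06924933]
False
at 17.64 p [0.504  0.2057 0.1098] F [ 0.6 -0.1  0.5] M [ 0.05 -0.17  0.01] g 0.0548 0.0 tilt 24.95
grip 18.2 p [0.5035 0.2059 0.1101] F [-1.1  1.2  4.9] M [0.24 0.21 0.12] g 0.0127 98.1 tilt 24.98
```

View pics/s4.png

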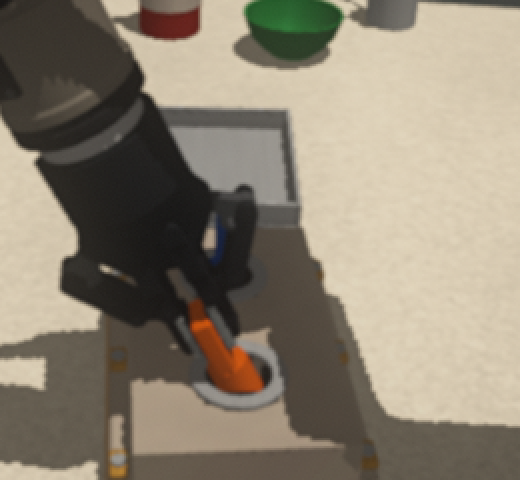

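The side crop shows the fingers now well down over the leaning tab (about (205,330)), and the grip width of 12.7 mm fits it. Rock and draw, with grip checks along the way.

```bash
python3 - <<'E'
from h import *
import sys
def go(*a):
    for x in a: r.move_straight(*x if isinstance(x,tuple) else pose(x),speed=.03)
    r.hold(.12); st(a[-1] if not isinstance(a[-1],tuple) else "t")
    if r.read_state()["grip_width"]<.010: print("LOST"); sys.exit()
go(pose(18,-.0025,.0745),10)
go(5,0,-5,-10.5); 
im,d,P=cloud("side"); x,y,z=np.moveaxis(P,-1,0)
m=(abs(x-.49)<.06)&(abs(y-.2)<.06)&mask(im,d,"o")&(z>.085)&(z<.16); q=P[m]
for zz in np.arange(.096,.15,.006):
    w=q[abs(q[:,2]-zz)<.003]
    if len(w): s=(w[:,:2]-C)@U[:2]; print(zz.round(3),np.percentile(s,[3,50,97]).round(4))
go(-5,0,5,10); go(5,0,-5,-10.5); go(-5,0)
E
```

```text
10 18.94 p [0.4986 0.2045 0.1093] F [-7.3 -2.3  5.3] M [-0.3   1.25  0.01] g 0.0124 100.4 tilt 10.38
-10.5 20.1 p [0.4874 0.2023 0.1094] F [-2.3 -1.7 -3.9] M [-0.26  0.69  0.01] g 0.0123 100.1 tilt 10.3
0.096 [-0.0171 -0.0015  0.0096]
0.102 [-0.0164  0.0024  0.0088]
0.108 [-0.0118 -0.0029  0.0066]
0.114 [-0.0136 -0.005   0.0005]
0.12 [-0.0146 -0.0074 -0.0013]
0.126 [-0.0171 -0.0084 -0.0022]
0.132 [-0.0166 -0.0092 -0.0033]
0.138 [-0.0178 -0.0104 -0.0052]
0.144 [-0.0191 -0.0139 -0.0065]
10 21.31 p [0.4996 0.205  0.1106] F [-7.  -2.2  8. ] M [-0.36  1.58  0.03] g 0.0126 101.9 tilt 9.92
-10.5 22.47 p [0.4877 0.2024 0.1098] F [-2.9 -1.6 -0.3] M [-0.29  0.94 -0.06] g 0.0124 101.0 tilt 10.38
0 23.11 p [0.4939 0.2039 0.1108] F [-5.5 -0.3  4.4] M [-0.12  1.24  0.04] g 0.0122 101.9 tilt 0.08
```

```bash
python3 - <<'E'
from h import *
r.move_straight(*pose(0,0,.115),speed=.04); r.hold(.15); st("up")
r.move_straight(*pose(0,0,.21),speed=.12); st("high")
im,d,P=cloud("side"); z=P[...,2]
m=mask(im,d,"o")&(abs(P[...,0]-.49)<.06)&(abs(P[...,1]-.2)<.06)&(z>.085)&(z<.35); print("orange",np.percentile(P[m],[2,50,98],axis=0).round(3).tolist())
m=mask(im,d,"b")&(abs(P[...,0]-.51)<.05)&(abs(P[...,1]-.095)<.05)&(z>.12); print("blue",np.median(P[m],0),z[m].max())
E
```

```text
up 24.46 p [0.4934 0.2036 0.1517] F [-0.9 -0.2 -0.4] M [ 0.01  0.01 -0.  ] g 0.0127 101.3 tilt 0.04
high 25.4 p [0.4931 0.2035 0.2462] F [-0.7 -0.  -0.1] M [-0.01 -0.03 -0.07] g 0.0124 101.3 tilt 0.09
orange [[0.481, 0.198, 0.208], [0.491, 0.216, 0.239], [0.504, 0.219, 0.284]]
blue [0.51447605 0.10886263 0.13290344] 0.14520320240864662
```

The bung is out and held, with its foot at about 0.208 m. The blue bung hasn't moved. Place in the tray.

```bash
python3 - <<'E'
from h import *
T=[.552,-.203]; a=np.radians(6.4)
r.reach([*T,.24],quat(a)); st("over")
r.move_straight([*T,.075],quat(a),speed=.12)
print(r.move_straight([*T,.036],quat(a),speed=.03,max_force=5)); st("down")
command_gripper(.04); r.hold(.2)
p=r.read_state()["eef_pos"]
r.move_straight([p[0],p[1],.13],quat(a),speed=.08)
r.move_straight([p[0],p[1],.26],quat(a),speed=.15); r.hold(.3); st("clear")
im,d,P=cloud("wrist")
im,d,P=cloud("top"); save("t5.png",im[140:300,120:420].repeat(2,0).repeat(2,1))
im,d,P=cloud("side"); save("s5.png",im[100:340,180:420].repeat(2,0).repeat(2,1))
m=mask(im,d,"o")&(abs(P[...,0]-.552)<.1)&(abs(P[...,1]+.203)<.12)&(P[...,2]>0)&(P[...,2]<.2); print(m.sum(),np.percentile(P[m],[2,50,98],axis=0).round(3).tolist() if m.any() else 0)
E
```

```text
over 26.97 p [ 0.5522 -0.2018  0.2401] F [-0.   0.  -1.1] M [0.03 0.02 0.04] g 0.0125 101.3 tilt 0.02
True
down 29.44 p [ 0.5519 -0.2029  0.0443] F [-0.5  0.6  4.4] M [0.02 0.09 0.02] g 0.0121 102.1 tilt 0.03
clear 32.57 p [ 0.5511 -0.2026  0.2595] F [-0.1  0.5 -1. ] M [-0.01 -0.01  0.02] g 0.0401 0.0 tilt 0.06
330 [[0.54, -0.206, 0.007], [0.551, -0.191, 0.036], [0.562, -0.186, 0.082]]
```

View pics/s5.png

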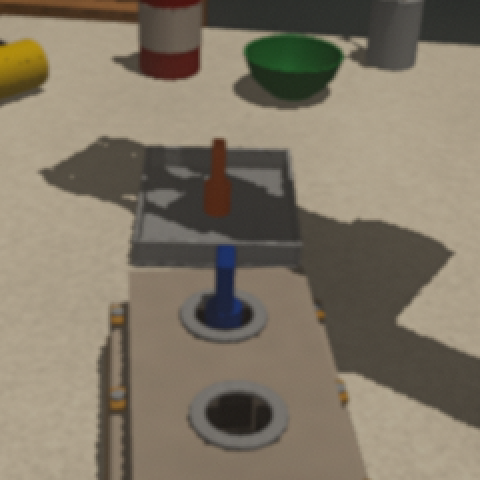

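The orange bung stands upright in the tray (about (218,180)), the blue one is still plugged in (about (225,290)), and the gripper is clear. Handing in.

```bash
python3 -c "
from h import *
print(r.finish_job()); st('end')"
```

```text
the job is handed in; nothing more can be done
None
the job is handed in; nothing more can be done
```

The job is handed in (no verdict was returned): the orange bung was rocked both ways, drawn straight up and left standing in the tray at about 33 s, with the blue bung still plugged in; the first grip slipped mid-rock because the fingertips sit about 35 mm further back than documented, so I regripped and repeated the rocking.

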